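# Lock the inspection cover onto an engine case with its quarter-turn cam stud

### The job

Pick up the red inspection cover (the yellow wing knob of its cam stud makes a handle) and set it squarely down over the rectangular boss of the engine case. Then, never forcing it against the case with more than 40 N, feel for the slot hidden under the cover, push the stud fully in against its spring and turn it a quarter turn clockwise (seen from above) to lock it, let it spring back into its detent, and let go; leave the other things on the bench where they are.

Things in the scene. Friction and masses are not known exactly. Their poses are not given: they have to be found in the camera images.
- cover: Red cap 102 x 82 mm, 25 mm tall: 5 mm top plate on a 20 mm deep skirt (walls 5 mm, inside 92 x 72 mm), 0.25 kg, lying skirt down. Origin: centre of the skirt's lower edge, z up, x along the long side. A captive stud with a yellow wing knob stands on its centre. Fits over the boss either way round with 1 mm clearance a side; seated, its origin is 55 mm above the bench, the plate on the rim.
- knob (a point): Yellow wing knob of the stud: 36 mm long (x axis) x 14 mm thick (y axis) x 34 mm tall, z up. The point is on the stud's axis, 11 mm below the knob's top; with the stud out 65 mm above the cover's origin, 40 mm above its plate. Pinch it here across the 14 mm. Knob's underside: 17 mm above the plate with the stud out, 2.5 mm fully in. Stud friction 0.04 N m keeps the cover from swinging when carried by the knob.
- bar (a point): Middle of the stud's steel cross bar, under the cover: bar 31 mm long along the knob's x axis, 5 mm thick, at the foot of a 6 mm shank; 57 mm below the knob point, 8 mm above the skirt's lower edge with the stud out. Axes as the knob.
- stud (a joint): How far the stud is pushed in, m: 0 (out) to 0.0145 (hard stop). Spring: 3.6 N to start, 8 N fully in. With the cover seated, the bar meets the receptacle's top face at 0.0015 unless it lies along the slot; from 0.012 it is below the slot and free to turn. Released under the ledge it stays at 0.012; in the detent (locked) it rises to 0.0095.
- stud_turn (a joint): Turn of the stud in the cover, rad, clockwise seen from above positive; 0 with the knob's x parallel to the cover's x. Starts between -0.85 and -0.75; stops at -1.2 and 2.6. Locked it is the slot's angle + 1.57 (+-0.15).
- case: Aluminium engine case, fixed: block 170 x 140 x 40 mm with a hollow rectangular boss 90 x 70 mm on its centre, walls 10 mm, rim 75 mm above the bench, its outer edge rounded 4 mm. Origin: centre of its underside, x along the 170 mm and 90 mm sides, z up. Carries the receptacle inside the boss.
- slot_mouth (a point): Centre of the brass receptacle's top face, 16 mm below the boss's rim, 59 mm above the bench; axes as the case. The slot is 9 mm wide, roughly along the case's x, but in truth up to 0.65 rad off either way: not measured, seen only before the cover is on, else felt (the bar enters within about 0.1 rad). Below it the bar turns only clockwise, 90 degrees to a firm stop, under a 2.5 mm detent.
- piston: Aluminium piston, 60 mm across, 50 mm tall; a bystander, leave it alone. Origin: its underside's centre.
- bearing: Steel bearing ring, 52 mm across, 15 mm tall; a bystander, leave it alone. Origin: its underside's centre.
- wrench: Steel spanner lying flat; a bystander, leave it alone. Origin: its underside's centre.
- driver: Screwdriver with a red handle, lying; a bystander, leave it alone. Origin: its underside's centre.
- spraycan: Blue can with a white band, 66 mm across, 180 mm tall, standing; a bystander, leave it alone. Origin: its underside's centre.
- flywheel: Dark steel flywheel ring, 110 mm across, 22 mm tall; a bystander, leave it alone. Origin: its underside's centre.
- bolt: Steel bolt standing upright, 50 mm tall; a bystander, leave it alone. Origin: its underside's centre.
There are look-alikes about, which are no part of the job. Leave any blue look-alike of the case alone.

How it is judged (in metres and radians):
On the way:
1. the cover sits squarely down on the boss of the case (z of cover in the frame of case between 0.0525 and 0.0575 m and horizontal distance between cover and case below 0.004 m and angle between the x axis of cover and the x axis of case, either way round below 0.08 rad and angle between cover's own z axis and vertical below 0.04 rad), for 0.2 s.
At the end, for the whole second after the job is handed in: The cover rests on the boss (origin 52.5 to 57.5 mm above the case's underside, within 4 mm of the case's centre, square within 0.08 rad, level within 0.04 rad) and the released stud is held in its detent: 8.1 to 11.1 mm in, turned 0.75 to 2.4 rad clockwise, all at rest (all of step 1 and value of joint stud between 0.0081 and 0.0111 m and value of joint stud_turn between 0.75 and 2.4 rad and linear speed of cover below 0.01 m/s); the robot touches nothing.
It fails at once if the cover or its stud presses on the engine case or its receptacle with more than 40 N (contact force between cover and case above 40 N).
It fails at once if another thing on the bench is shifted by more than 30 mm (distance of any of piston, bearing, wrench, driver, spraycan, flywheel, bolt from where it was at the start of the episode above 0.03 m).
It also fails if it takes over 72 s, if anything falls off the work surface, if the arm or the gripper's body presses on something with over 40 N, if the wrist force passes 120 N, or if a joint passes its speed limit or range.

### The arm

A 6-joint arm with a two-finger parallel gripper is mounted at the origin on the work surface. World frame = base frame: x ahead of the robot, y to its left, z up, the work surface at z = 0. Lengths are in mm, angles in rad, forces in N, time in s.
With the tool pointing down it reaches from about 325 to 775 mm from the base axis. Payload 5.5 kg.
Tool frame: the origin (TCP) lies at the very end of the fingers, on their centre line; the grasp point (between the pads) lies 19 mm behind it (bot.hold_point_z is the distance from the TCP to the grasp point, in mm); z points along the fingers, y is the direction in which the jaws open and shut (so a half turn about z gives the same grasp; the last joint's range is limited). The gripper opens to 88 mm and grips with 3 to 60 N. Pads are 20 mm wide; open, the fingers measure 115 mm over their backs; the gripper's body (75 mm by 178 mm) begins 61 mm behind the grasp point.
Start: joints at [1.133, 0.091, 1.231, -0, 1.82, -0.057], TCP at [223.003, 557.033, 222.631] pointing down, gripper open.
Joint ranges: [-2.87, 2.87], [-0.86, 2.18], [0.17, 2.46], [-1.51, 4.65], [0.06, 2.69], [-2.65, 2.65]. Speed limits (rad/s): [2.57, 2.57, 3.01, 3.14, 3.14, 3.14].

### API

Orientations are given as a unit quaternion [w, x, y, z].
In Python, from cell import telemetry, read_camera, get_calibration, bot gives the robot as it stands.
- The arm moves only by the tool carry_out, never from a script. Its argument "deltas" is a list that holds one entry, the list of rows, each a list of 7 numbers: the finger opening in mm, from 0 to 87.8, then the shift along the world's x, y, z in mm, then the turn, a rotation vector about the world's x, y, z in degrees. In form: [[[jaw, tx, ty, tz, wx, wy, wz], ...]]. A call has 1 to 10 rows; each row is the pose to reach, as a shift and turn from the pose commanded when the call began; what a row does not reach only later rows make up. A row lasts 1/8 s, in which the tool goes at most 62.5 mm and 10.7 degrees, less where a joint would pass 70% of its speed; a pose out of reach is approached as far as the arm can. A call with a gripper value outside its range is refused whole. The fingers move at their own pace and stop on an object; "newtons" is the grip in N (left out, the last holds). Time passes only in rows, so rows that repeat a pose let the fingers close. It gives the time, the measured TCP pose, the force and the opening at its end, in the units of the state.
- telemetry.state(): the state, without advancing time (a new reading comes with each control period).
- read_camera(name): name is "scene" or "top"; returns the picture (400x640x3 uint8, red, green, blue); there is no depth.
- get_calibration(name): a dict with "intrinsics" (3x3 intrinsics, pixels), "world_to_cam" (4x4, takes a point from world to camera coordinates). Camera axes: x right, y up, looking along -z (the intrinsics and any distortion apply to the point x, -y, -z); pixel columns grow to the right and rows downward; lengths in mm; the calibration is good to about 2 mm. A picture is of the moment at which its call begins. get_calibration takes no time and is no camera call.
- bot.close_job(): hands the job in, once; it reports no verdict.
The state is a dict: "time_s": time; "q": joint angles; "qd": joint speeds; "effort": joint torques, N m; "ee_pos": TCP position; "eef_rot": TCP orientation; "force": force on the tool from outside, world axes, zero at the start; "ft_torque": the same for the moment, N m; "opening": opening from 0.0 (shut) to 1.0 (fully open).
Only numpy, scipy, OpenCV 4.12 (cv2) and the standard library are available. Lean on these libraries where they do the work, as an engineer would, in place of code of your own. Each camera call takes 0.05 s, during which the arm holds its last target.

## Working session

There is one attempt and no reset: what is moved stays moved. The work goes in short steps, Python scripts to look and compute and a tool call to move; the robot and the scene stay as the last step left them, time stands still between calls to the robot, and variables do not carry over. Pictures are saved under pics/ and viewed, and the job is handed in when it is done.

Besides the shell and the picture viewer there is one more tool, called after "Call:" by a JSON object that holds its "api" and its "payload". carry_out: Moves the arm, as the interface text tells. Its arguments: {"type":"object","properties":{"deltas":{"type":"array","items":{"type":"array","items":{"type":"array","items":{"type":"number"}}}},"newtons":{"type":"number"}},"required":["deltas"]}

```bash
ls; mkdir -p pics; python3 - <<'E'
from cell import telemetry, read_camera, get_calibration, bot
import cv2,numpy as np
for n in ("scene","top"):
    im=read_camera(n); cv2.imwrite(f"pics/{n}0.png",im[...,::-1])
    c=get_calibration(n); print(n,{k:np.round(v,3).tolist() if not isinstance(v,str) else v for k,v in c.items()})
print(telemetry.state(), bot.hold_point_z)
E
```

```text
pics
scene {'intrinsics': [[423.228, 0.0, 311.18], [0.0, 423.228, 197.385], [0.0, 0.0, 1.0]], 'world_to_cam': [[-0.301, 0.954, 0.018, 160.98], [-0.554, -0.19, 0.811, 223.082], [0.776, 0.234, 0.585, -1558.296], [0.0, 0.0, 0.0, 1.0]]}
top {'intrinsics': [[425.696, 0.0, 321.17], [0.0, 425.696, 202.967], [0.0, 0.0, 1.0]], 'world_to_cam': [[0.003, -1.0, 0.018, -28.791], [0.99, 0.006, 0.144, -509.4], [-0.144, 0.018, 0.989, -1125.609], [0.0, 0.0, 0.0, 1.0]]}
{'time_s': 0.1, 'q': array([ 1.13332215e+00,  9.17564388e-02,  1.23173289e+00, -2.73991720e-05,
        1.81982458e+00, -5.66509067e-02]), 'qd': array([ 0.00179609, -0.0003134 , -0.00313233, -0.00091751,  0.00262526,
        0.00031468]), 'effort': array([ 1.76478767e-03, -4.47861779e+01, -4.07567096e+01,  6.99597155e-02,
        2.85677088e-02, -9.72709699e-05]), 'ee_pos': array([222.87990374, 556.77855572, 221.65460818]), 'eef_rot': array([-1.97594932e-04,  1.89266338e-01,  9.81925411e-01, -8.37739466e-04]), 'force': array([-0.92410596, -0.04658561, -0.43411848]), 'ft_torque': array([ 0.00722286,  0.0367057 , -0.01096365]), 'opening': 1.0039748132562316} 18.700000000000003
```

View pics/scene0.png

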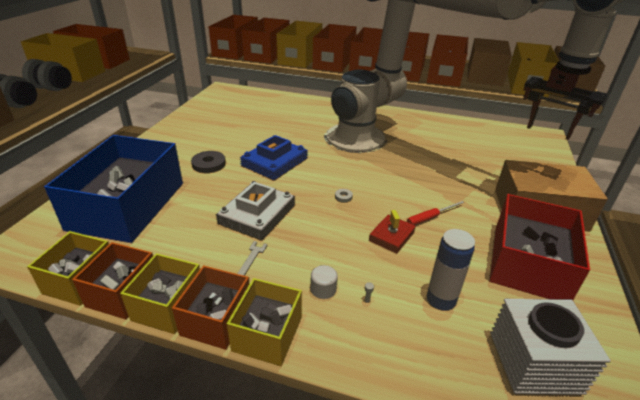

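View pics/top0.png

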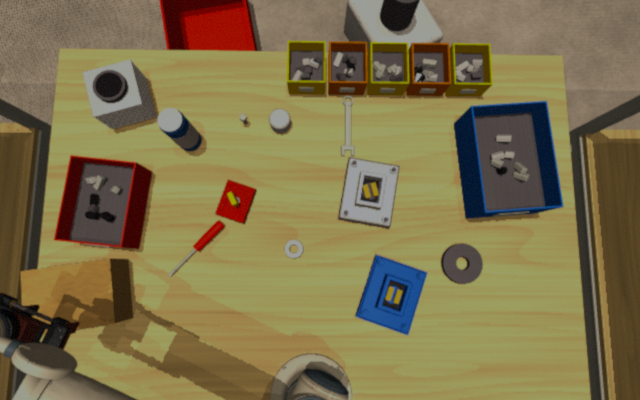

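The top view shows the red cover near (236,202) with its knob at (234,199). The aluminium case is near (369,192) and the blue look-alike near (391,294). I'll zoom in on the cover and the case.

```bash
python3 - <<'E'
import cv2,numpy as np
t=cv2.imread("pics/top0.png"); s=cv2.imread("pics/scene0.png")
f=lambda im,x,y,w,h:cv2.resize(im[y:y+h,x:x+w],None,fx=6,fy=6,interpolation=cv2.INTER_CUBIC)
a=f(t,206,172,60,60);b=f(t,332,150,72,84)[:,:]
cv2.imwrite("pics/a.png",a);cv2.imwrite("pics/b.png",b)
cv2.imwrite("pics/c.png",f(s,210,170,95,75)); cv2.imwrite("pics/d.png",f(s,360,200,70,60))
E
```

```text
(no output)
```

View pics/a.png

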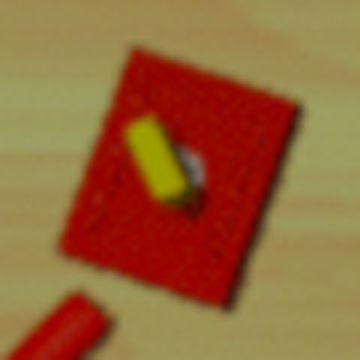

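View pics/b.png

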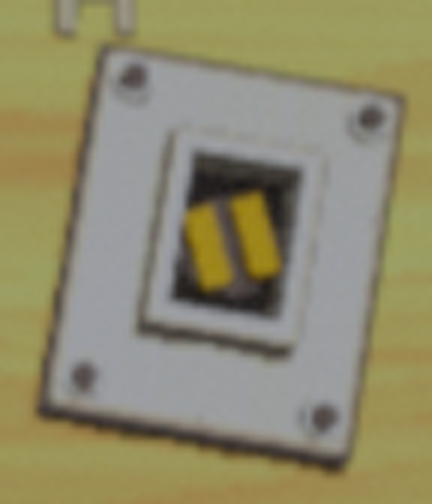

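View pics/c.png

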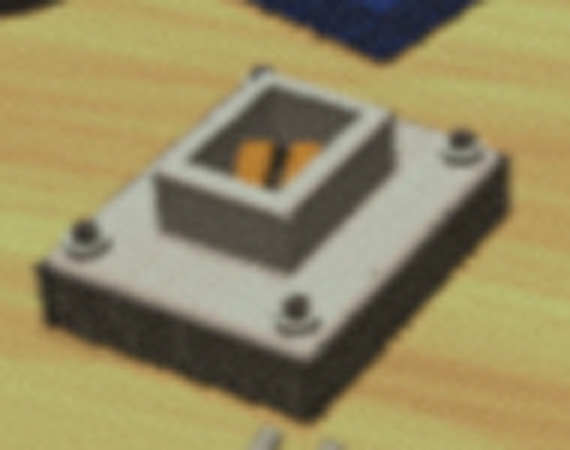

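View pics/d.png

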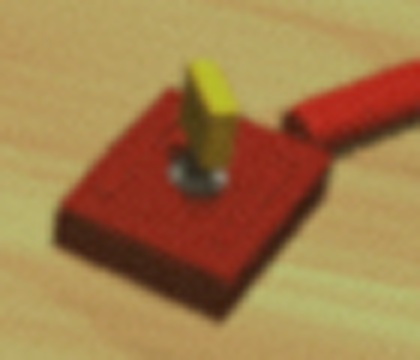

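The zoomed views show the stud's knob tilted counter-clockwise from the cover's long side. The slot between the brass halves is also visible. Next I'll fit poses by reprojection in both views.

```bash
cat > h.py <<'E'
import cv2,numpy as np
from cell import get_calibration
from scipy.optimize import least_squares
CAL={n:get_calibration(n) for n in ("scene","top")}
def proj(n,P):
    P=np.atleast_2d(P);c=CAL[n];K=np.array(c["intrinsics"]);T=np.array(c["world_to_cam"])
    q=P@T[:3,:3].T+T[:3,3]; q=q*[1,-1,-1]; p=q@K.T; return p[:,:2]/p[:,2:]
def back(n,uv,z):
    r=least_squares(lambda a:(proj(n,[[a[0],a[1],z]])[0]-uv),[500,0]); return r.x
def z6(l,ox,oy,f=6): return (np.array(l,float)+.5)/f-.5+[ox,oy]
def rz(a): return np.array([[np.cos(a),-np.sin(a)],[np.sin(a),np.cos(a)]])
def box(x,y,a,L,W,z):
    c=np.array([[1,1],[1,-1],[-1,-1],[-1,1]])*[L/2,W/2]
    return np.c_[c@rz(a).T+[x,y],np.full(4,z)]
E
python3 - <<'E'
from h import *
# cover top plate z=25
ct=z6([(135,47),(300,104),(228,305),(60,250)],206,172)
cs=z6([(172,90),(330,158),(222,283),(60,215)],360,200)
def fit(obs,L,W,z,x0):
    def r(p):
        o=[]
        for n,uv in obs:
            pr=proj(n,box(*p,L,W,z)); D=np.linalg.norm(pr[:,None]-uv[None],axis=2); o.append((pr-uv[D.argmin(1)]).ravel())
        return np.concatenate(o)
    best=min((least_squares(r,[x0[0],x0[1],a]) for a in np.arange(0,3.1,.3)),key=lambda s:s.cost)
    return np.round(best.x,3),np.round(best.fun,1)
for obs in ([("top",ct)],[("scene",cs)],[("top",ct),("scene",cs)]):
    x0=back("top",ct.mean(0),25); print("cover",*fit(obs,102,82,25,x0))
bt=z6([(105,45),(403,97),(345,460),(45,408)],332,150)
bs=z6([(42,265),(305,357),(508,155),(258,72)],210,170)
for obs in ([("top",bt)],[("scene",bs)],[("top",bt),("scene",bs)]):
    x0=back("top",bt.mean(0),40); print("case block",*fit(obs,170,140,40,x0))
rt=z6([(172,128),(322,150),(292,350),(140,325)],332,150)
rs=z6([(272,78),(393,117),(285,210),(160,175)],210,170)
for obs in ([("top",rt)],[("scene",rs)],[("top",rt),("scene",rs)]):
    x0=back("top",rt.mean(0),75); print("rim",*fit(obs,90,70,75,x0))
# knob top face z=76
kt=z6([(124,126),(152,112),(190,188),(163,203)],206,172)
print("knob",*fit([("top",kt)],36,14,76,back("top",kt.mean(0),76)))
ks=z6([(190,62),(212,62),(236,110),(212,112)],360,200)
print("knob s",*fit([("scene",ks)],36,14,76,back("scene",ks.mean(0),76)))
sl=z6([(228,198),(240,290)],332,150)
p=[back("top",q,59) for q in sl]; d=p[0]-p[1]; print("slot",np.mean(p,0),np.arctan2(d[1],d[0]))
E
```

```text
cover [ 5.15692e+02  2.08573e+02 -3.16000e-01] [ 0.  -0.4  0.5 -0.7 -0.1  0.7 -0.4  0.4]
cover [518.768 213.419   2.815] [-0.8 -0.1  0.8  0.4  1.   0.7 -1.1 -1.3]
cover [516.682 211.172   2.821] [-1.1  0.3 -1.4 -0.  -0.8 -0.8 -0.4 -1.  -1.7 -0.7 -0.  -0.4  0.4 -0.
 -1.7 -1.8]
case block [ 542.109 -157.495    2.971] [ 0.5 -0.  -0.4 -0.3 -0.1  0.1 -0.   0.2]
case block [ 545.372 -153.391    2.964] [-0.   0.1  0.1 -0.2  0.5  0.6 -0.6 -0.7]
case block [ 542.755 -155.918    2.969] [-0.2 -0.2 -1.  -0.6 -0.6 -0.1 -0.5  0.  -0.6 -0.5 -0.5 -1.   0.2 -0.2
 -0.9 -1.3]
rim [ 5.41826e+02 -1.55975e+02 -1.60000e-01] [-0.5 -0.2  0.3  0.4  0.5 -0.  -0.3 -0.2]
rim [ 545.264 -152.459    2.962] [-0.4 -1.   1.  -0.4  0.5  1.5 -1.1 -0.5]
rim [ 542.496 -154.733    2.974] [-0.1 -0.2 -0.9 -0.6 -0.9 -0.5 -0.1  0.3 -1.  -1.6  0.5 -1.3  0.4  0.7
 -1.3 -1.1]
knob [5.16247e+02 2.09801e+02 4.90000e-01] [ 0.1  0.4  0.2  0.4 -0.  -0.4 -0.3 -0.4]
knob s [5.15850e+02 2.13159e+02 4.26000e-01] [ 0.8  0.3 -0.7  0.3 -0.9 -0.2  0.7 -0.5]
slot [ 541.87765016 -159.18679963] 0.11496499945976425
```

The two views disagree by a common offset of about (3, 4) mm. They agree on the vector from cover to case, about (26.5, -366). My estimates:

| Item | Value |
|---|---|
| Knob position | about (517, 211) |
| Knob yaw | 0.47 |
| Cover yaw | -0.32 |
| Case yaw | -0.17 |
| Slot yaw | about +0.12 to 0.18 |

Next I'll move above the knob and turn the tool +48.7°.

Call:
{"api": "carry_out", "payload": {"deltas": [[[87.8, 35, -41, 0, 0, 0, 6], [87.8, 75, -88, 0, 0, 0, 12], [87.8, 115, -135, 0, 0, 0, 19], [87.8, 155, -182, 0, 0, 0, 26], [87.8, 195, -229, 0, 0, 0, 33], [87.8, 235, -276, 0, 0, 0, 40], [87.8, 270, -318, -20, 0, 0, 45], [87.8, 294, -346, -50, 0, 0, 48.7], [87.8, 294, -346, -90, 0, 0, 48.7], [87.8, 294, -346, -90, 0, 0, 48.7]]], "newtons": 40}}

```text
time_s: 1.35
ee_pos: [515.1, 209.8, 128.3]
eef_rot: [-0.004, -0.232, 0.973, -0.0]
force: [-0.0, 0.5, 0.2]
opening: 0.998
```

```bash
python3 - <<'E'
from cell import *
import cv2
from cell import telemetry, read_camera
s=telemetry.state(); print(s["ee_pos"],s["q"],s["eef_rot"],s["time_s"])
a=read_camera("top");b=read_camera("scene")
f=lambda im,x,y,w,h,k:cv2.resize(im[y:y+h,x:x+w,::-1],None,fx=k,fy=k,interpolation=cv2.INTER_CUBIC)
cv2.imwrite("pics/t1.png",f(a,160,130,150,120,5)); cv2.imwrite("pics/s1.png",f(b,320,120,150,140,4))
E
```

```text
[515.05078612 209.84827031 128.27542666] [ 3.25670663e-01 -1.72404630e-02  1.50835481e+00  8.71727662e-05
  1.65877927e+00 -1.71325382e+00] [-4.13704297e-03 -2.31934240e-01  9.72722612e-01 -3.36427852e-04] 1.35
```

View pics/t1.png

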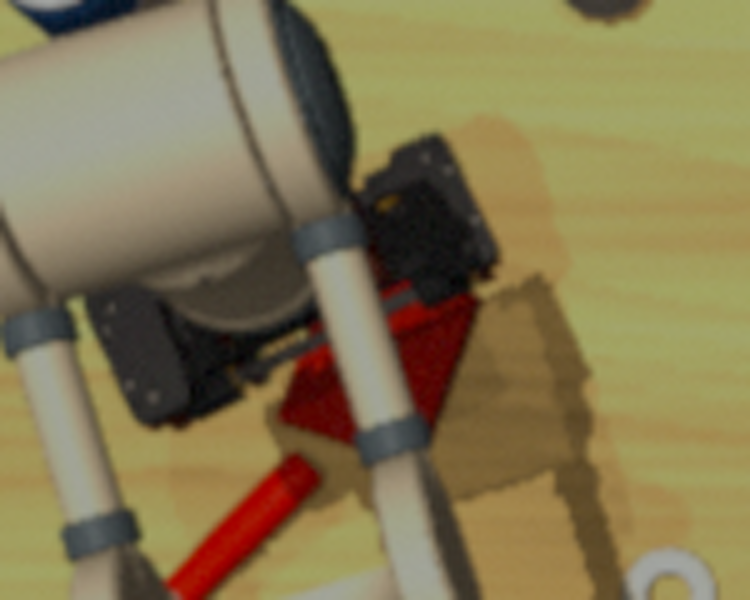

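View pics/s1.png

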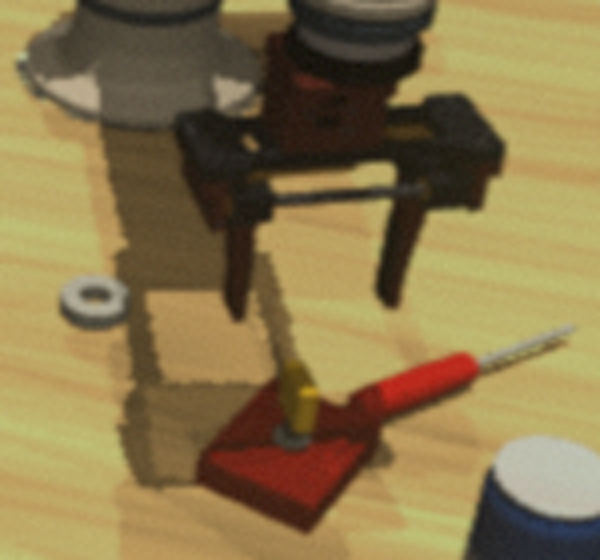

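The scene picture shows the jaws straddling the knob's line, with fingertips at about (379,199) and (417,196). I'll compare those with the projected TCP to get the scene camera's bias.

```bash
python3 - <<'E'
from h import *
t=np.array([515.05,209.85,128.3]); y=np.array([np.cos(2.04),np.sin(2.04),0])
print(proj("scene",[t+44*y,t+50*y,t-44*y,t-50*y,t]))
print(back("scene",np.array([398.3,197.8]),128.3))
E
```

```text
[[413.66716141 195.1544821 ]
 [415.98835976 194.95792336]
 [379.17931044 198.07490822]
 [376.7972004  198.27662495]
 [396.52777445 196.60584285]]
[518.65654414 214.68017177]
```

The scene camera reads about (+3.6, +4.8) mm high, so the top view is the true one. The knob is then at about (515.5, 209.3), and the TCP is already over it. I'll let the arm settle and then descend.

Call:
{"api": "carry_out", "payload": {"deltas": [[[87.8, 0, 0, 0, 0, 0, 0], [87.8, 0, 0, 0, 0, 0, 0], [87.8, 0, 0, -30, 0, 0, 0], [87.8, 0, 0, -50, 0, 0, 0], [87.8, 0, 0, -65, 0, 0, 0], [87.8, 0, 0, -65, 0, 0, 0], [87.8, 0, 0, -65, 0, 0, 0]]]}}

```text
time_s: 2.33
ee_pos: [517.4, 211.2, 68.5]
eef_rot: [0.001, -0.232, 0.973, 0.0]
force: [1.2, 0.2, 0.8]
opening: 1.001
```

Call:
{"api": "carry_out", "payload": {"deltas": [[[87.8, -1.5, -1.5, -15, 0, 0, 0], [87.8, -1.5, -1.5, -21.5, 0, 0, 0], [87.8, -1.5, -1.5, -21.5, 0, 0, 0], [40, -1.5, -1.5, -21.5, 0, 0, 0], [25, -1.5, -1.5, -21.5, 0, 0, 0], [18, -1.5, -1.5, -21.5, 0, 0, 0], [8, -1.5, -1.5, -21.5, 0, 0, 0], [8, -1.5, -1.5, -21.5, 0, 0, 0], [8, -1.5, -1.5, -21.5, 0, 0, 0], [8, -1.5, -1.5, -21.5, 0, 0, 0]]], "newtons": 40}}

```text
time_s: 3.58
ee_pos: [515.5, 209.6, 46.1]
eef_rot: [-0.0, -0.232, 0.973, 0.0]
force: [-1.0, 0.9, 1.9]
opening: 0.244
```

Call:
{"api": "carry_out", "payload": {"deltas": [[[5, 0, 0, 0, 0, 0, 0], [5, 0, 0, 5, 0, 0, 0], [5, 0, 0, 30, 0, 0, 0], [5, 0, 0, 60, 0, 0, 0], [5, 0, 0, 90, 0, 0, 0], [5, 0, 0, 90, 0, 0, 0], [5, 0, 0, 90, 0, 0, 0]]]}}

```text
time_s: 4.45
ee_pos: [515.0, 209.3, 134.4]
eef_rot: [-0.001, -0.232, 0.973, -0.0]
force: [-0.3, 0.0, -4.0]
opening: 0.157
```

```bash
python3 - <<'E'
import cv2
from cell import telemetry, read_camera
s=telemetry.state(); print(s["ee_pos"],s["q"],s["eef_rot"],s["time_s"],s["force"],s["opening"])
a=read_camera("top");b=read_camera("scene")
f=lambda im,x,y,w,h,k:cv2.resize(im[y:y+h,x:x+w,::-1],None,fx=k,fy=k,interpolation=cv2.INTER_CUBIC)
cv2.imwrite("pics/t2.png",f(a,160,130,150,120,5)); cv2.imwrite("pics/s2.png",f(b,320,120,150,140,4))
E
```

```text
[514.96992683 209.26301421 134.43627246] [ 3.24862097e-01 -2.52436559e-02  1.50531636e+00 -1.42772793e-04
  1.66366953e+00 -1.71505133e+00] [-1.06399838e-03 -2.32407147e-01  9.72617992e-01 -1.67721511e-04] 4.45 [-0.25621074  0.0269244  -4.01369872] 0.1568348572188838
```

View pics/s2.png

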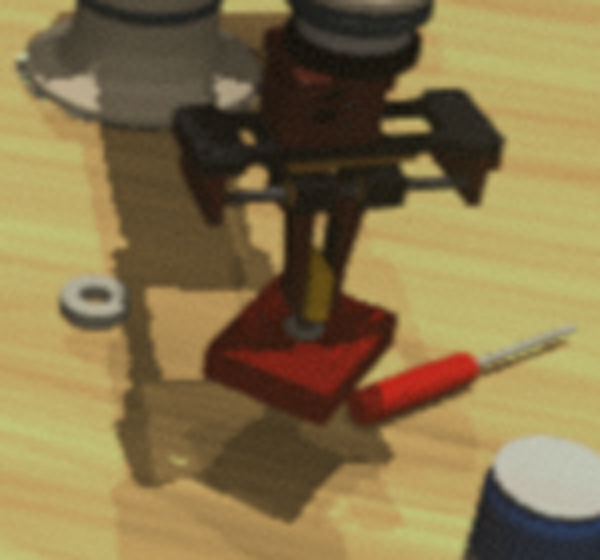

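View pics/t2.png

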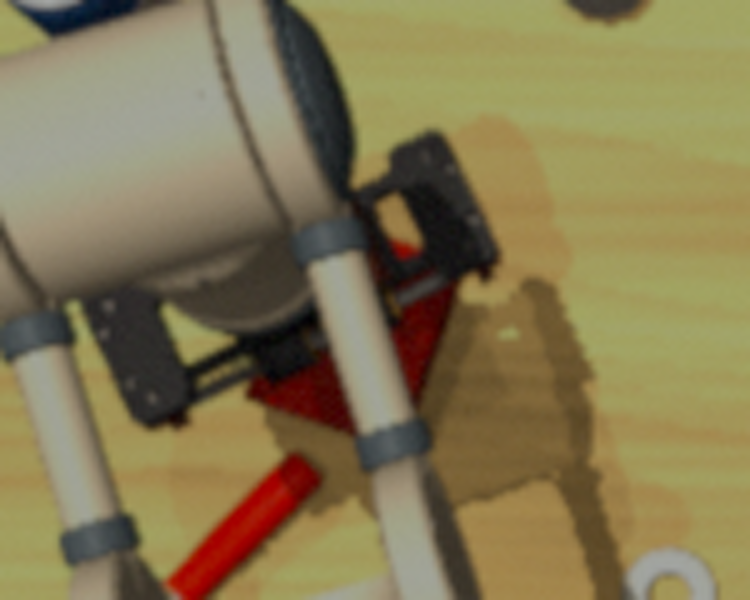

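The cover is lifted and level. I'll measure where it hangs relative to the TCP, with its plate at about 113 mm.

```bash
python3 - <<'E'
from h import *
uv=z6([(206,357),(325,403),(397,318)],320,120,4)
C=np.array([[1,1],[1,-1],[-1,-1],[-1,1]])
def r(p,z=113.2):
    pr=proj("scene",box(*p,102,82,z)); D=np.linalg.norm(uv[:,None]-pr[None],axis=2); return (uv-pr[D.argmin(1)]).ravel()
for a in (-.3,-.4,-.2):
  s=least_squares(r,[518,214,a]); print(s.x,s.fun)
E
```

```text
[ 5.24810016e+02  2.09383446e+02 -2.89072398e-01] [ 0.81860233  0.6732692  -0.87857677 -0.22537746  0.09386769 -0.37503763]
[ 5.24810017e+02  2.09383445e+02 -2.89072347e-01] [ 0.81860219  0.67326835 -0.87857774 -0.22537745  0.09386874 -0.37503692]
[ 5.24810017e+02  2.09383444e+02 -2.89072322e-01] [ 0.81860214  0.67326792 -0.87857821 -0.22537746  0.09386926 -0.37503657]
```

The three-corner fit is rough, about ±3 mm, but yaw ≈ -0.30 agrees with the earlier value. I'll carry the cover over the case with a +8° turn and measure more carefully there.

Call:
{"api": "carry_out", "payload": {"deltas": [[[5, 1, -15, 10, 0, 0, 0], [5, 4, -50, 20, 0, 0, 1], [5, 7, -90, 22, 0, 0, 2], [5, 10, -130, 22, 0, 0, 3], [5, 13, -170, 22, 0, 0, 4], [5, 16, -210, 22, 0, 0, 5], [5, 19, -250, 22, 0, 0, 6], [5, 22, -290, 22, 0, 0, 7], [5, 24, -330, 22, 0, 0, 8], [5, 26, -355, 22, 0, 0, 8]]]}}

```text
time_s: 5.8
ee_pos: [540.8, -148.3, 158.2]
eef_rot: [-0.0, -0.299, 0.954, -0.0]
force: [0.9, 0.3, -3.9]
opening: 0.156
```

Call:
{"api": "carry_out", "payload": {"deltas": [[[5, 0.5, -11, 0, 0, 0, 0], [5, 0.5, -11, 0, 0, 0, 0], [5, 0.5, -11, 0, 0, 0, 0], [5, 0.5, -11, 0, 0, 0, 0], [5, 0.5, -11, 0, 0, 0, 0]]]}}

```text
time_s: 6.42
ee_pos: [542.1, -155.8, 158.2]
eef_rot: [0.0, -0.3, 0.954, 0.0]
force: [0.8, 0.1, -3.0]
opening: 0.159
```

```bash
python3 - <<'E'
import cv2
from cell import telemetry, read_camera
s=telemetry.state(); print(s["ee_pos"],s["q"],s["eef_rot"],s["time_s"],s["force"],s["opening"])
a=read_camera("top");b=read_camera("scene")
cv2.imwrite("pics/t3f.png",a[...,::-1]); cv2.imwrite("pics/s3f.png",b[...,::-1])
f=lambda im,x,y,w,h,k:cv2.resize(im[y:y+h,x:x+w,::-1],None,fx=k,fy=k,interpolation=cv2.INTER_CUBIC)
cv2.imwrite("pics/t3.png",f(a,310,130,110,110,5)); cv2.imwrite("pics/s3.png",f(b,200,120,130,120,6)[:,:780])
E
```

```text
[ 542.06989188 -155.78394542  158.22407462] [-3.40217526e-01 -9.26988028e-03  1.44747826e+00  8.58687468e-05
  1.70330093e+00 -2.52086269e+00] [ 5.88887486e-05 -3.00226492e-01  9.53867942e-01  8.94511484e-06] 6.425 [ 0.77614473  0.14108011 -2.96690355] 0.1592983741944916
```

View pics/t3.png

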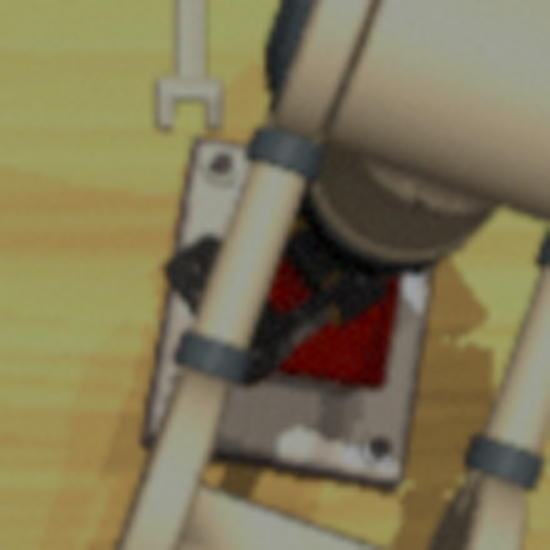

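```bash
python3 - <<'E'
import cv2
im=cv2.imread("pics/s3f.png"); cv2.imwrite("pics/s3.png",cv2.resize(im[140:240,200:320],None,fx=6,fy=6,interpolation=cv2.INTER_CUBIC))
E
```

```text
(no output)
```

View pics/s3.png

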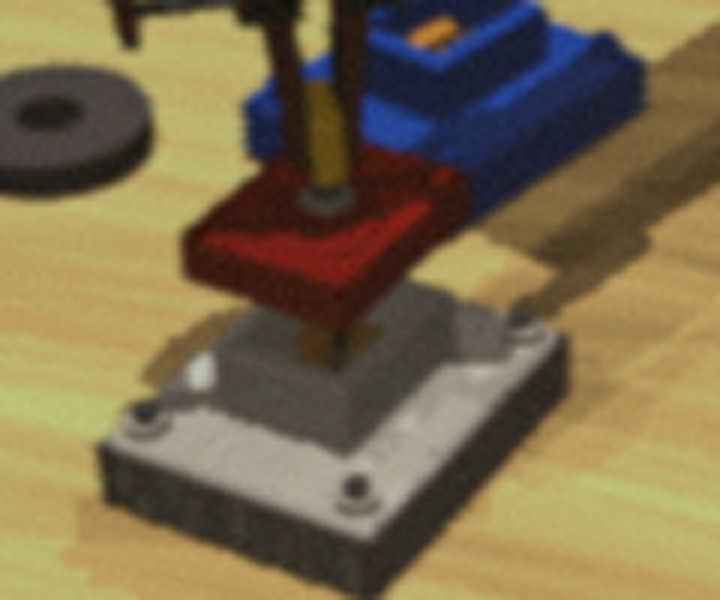

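The cover hangs over the aluminium case with its top corners at about (184,240), (343,290) and (468,182) in the zoomed crop. I'll fit the cover and the case block in the same picture so the camera bias cancels.

```bash
python3 - <<'E'
from h import *
def fit(n,ox,oy,k,pts,L,W,x0,zfree=False):
    uv=z6([p[:2] for p in pts],ox,oy,k); zs=[p[2] for p in pts]
    def r(p):
        o=[]
        for q,z in zip(uv,zs):
            pr=proj(n,box(*p[:3],L,W,z)); d=pr-q; o.append(d[np.linalg.norm(d,axis=1).argmin()])
        return np.ravel(o)
    s=least_squares(r,x0,loss='soft_l1'); return np.round(s.x,2),np.round(s.fun,1)
zt=158.2-46.3+25
print("cover",fit("scene",200,140,6,[(184,240,zt),(343,290,zt),(468,182,zt),(186,277,zt-25),(343,328,zt-25),(466,212,zt-25)],102,82,[545,-152,-.17]))
print("case",fit("scene",200,140,6,[(100,447,40),(365,545,40),(568,342,40),(103,500,0),(365,598,0),(568,392,0)],170,140,[545,-152,-.17]))
# top
print("cover top",fit("top",310,130,5,[(398,278,zt),(383,387,zt)],102,82,[542,-156,-.17]))
print("case top",fit("top",310,130,5,[(197,143,40),(397,487,40),(147,442,40)],170,140,[542,-156,-.17]))
E
```

```text
cover (array([ 5.4254e+02, -1.5538e+02, -1.6000e-01]), array([-1. , -1.1, -0. , -0.8,  0.1, -2.1, -0.4,  0.9,  0.6,  1.1,  0.7,
        0.9]))
case (array([ 5.4355e+02, -1.5506e+02, -1.9000e-01]), array([-0.6, -1.8, -0.4, -1.2, -0.1, -1.6,  0.6,  1.1,  0.5,  1.9, -0. ,
        1.5]))
cover top (array([ 5.3049e+02, -1.5091e+02, -1.0000e-01]), array([  0.1, -14. ,  -0.1,   4. ]))
case top (array([ 5.3978e+02, -1.5732e+02, -1.7000e-01]), array([-0. , -0.2,  0.4,  0.1, -0.4,  0. ]))
```

```bash
python3 - <<'E'
from h import *
for p in [(542,-156.3,-.17)]:
    for z in (137,): print((proj("top",box(*p,102,82,z))-[310,130]+.5)*5-.5)
E
```

```text
[[255.65576755 164.5187705 ]
 [415.18319226 192.46879518]
 [384.94986136 388.94679834]
 [223.21702777 360.50325705]]
```

The observed corner (383,387) matches the (385,389) predicted for a centred cover, so it is aligned within about 1 mm. I'll lower it now while watching the force.

Call:
{"api": "carry_out", "payload": {"deltas": [[[5, 0, 0, -15, 0, 0, 0], [5, 0, 0, -28, 0, 0, 0], [5, 0, 0, -34, 0, 0, 0], [5, 0, 0, -37, 0, 0, 0], [5, 0, 0, -40, 0, 0, 0], [5, 0, 0, -42, 0, 0, 0], [5, 0, 0, -42, 0, 0, 0]]]}}

```text
time_s: 7.4
ee_pos: [542.1, -156.5, 116.3]
eef_rot: [0.0, -0.3, 0.954, -0.0]
force: [0.0, 0.1, -3.0]
opening: 0.161
```

Call:
{"api": "carry_out", "payload": {"deltas": [[[5, 0, 0, -2, 0, 0, 0], [5, 0, 0, -4, 0, 0, 0], [5, 0, 0, -6, 0, 0, 0], [5, 0, 0, -8, 0, 0, 0], [5, 0, 0, -8, 0, 0, 0]]]}}

```text
time_s: 8.02
ee_pos: [541.9, -156.5, 107.8]
eef_rot: [-0.0, -0.3, 0.954, 0.0]
force: [-0.1, -0.1, -4.4]
opening: 0.156
```

Still no contact with the skirt 13 mm below the rim. I'll carry on down to the seated height, where the TCP should be at about 101.3.

Call:
{"api": "carry_out", "payload": {"deltas": [[[5, 0, 0, -2, 0, 0, 0], [5, 0, 0, -4, 0, 0, 0], [5, 0, 0, -5, 0, 0, 0], [5, 0, 0, -6, 0, 0, 0], [5, 0, 0, -6.5, 0, 0, 0], [5, 0, 0, -6.5, 0, 0, 0], [5, 0, 0, -6.5, 0, 0, 0]]]}}

```text
time_s: 8.9
ee_pos: [542.1, -156.5, 101.7]
eef_rot: [0.0, -0.3, 0.954, -0.0]
force: [-0.1, -0.1, -4.4]
opening: 0.157
```

```bash
python3 - <<'E'
import cv2
from cell import telemetry, read_camera
s=telemetry.state(); print(s["ee_pos"],s["q"][5],s["time_s"],s["force"],s["ft_torque"])
b=read_camera("scene")
cv2.imwrite("pics/s4.png",cv2.resize(b[150:240,200:320,::-1],None,fx=6,fy=6,interpolation=cv2.INTER_CUBIC))
E
```

```text
[ 542.05700146 -156.48743638  101.71589631] -2.520946204590616 8.9 [-0.11765178 -0.11485032 -4.44143115] [0.03377874 0.0088727  0.07213391]
```

View pics/s4.png

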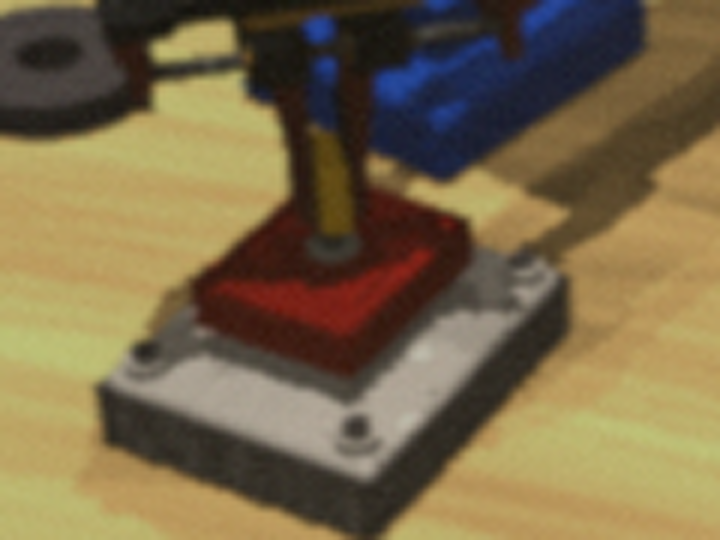

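The cover is down over the boss and almost seated. I'll press gently.

Call:
{"api": "carry_out", "payload": {"deltas": [[[5, 0, 0, -0.5, 0, 0, 0], [5, 0, 0, -1, 0, 0, 0], [5, 0, 0, -1, 0, 0, 0]]]}}

```text
time_s: 9.32
ee_pos: [542.1, -156.5, 101.1]
eef_rot: [0.0, -0.3, 0.954, -0.0]
force: [-1.0, 0.7, -0.4]
opening: 0.158
```

Call:
{"api": "carry_out", "payload": {"deltas": [[[5, 0, 0, -0.5, 0, 0, 0], [5, 0, 0, -1, 0, 0, 0], [5, 0, 0, -1, 0, 0, 0]]]}}

```text
time_s: 9.7
ee_pos: [542.1, -156.5, 100.1]
eef_rot: [0.0, -0.3, 0.954, -0.0]
force: [-2.1, 0.2, 3.0]
opening: 0.157
```

It is seated: the force went from -4.4 to +3 N as the stud began to compress. Next I'll turn clockwise towards the slot, which I estimate at world yaw 0.12–0.18. The knob is now at 0.61.

Call:
{"api": "carry_out", "payload": {"deltas": [[[5, 0, 0, 0, 0, 0, -5], [5, 0, 0, 0, 0, 0, -10], [5, 0, 0, 0, 0, 0, -15], [5, 0, 0, 0, 0, 0, -20], [5, 0, 0, 0, 0, 0, -20], [5, 0, 0, -1, 0, 0, -20], [5, 0, 0, -1, 0, 0, -20]]]}}

```text
time_s: 10.58
ee_pos: [542.0, -156.4, 98.6]
eef_rot: [0.0, -0.13, 0.992, 0.0]
force: [-2.8, 1.8, 3.1]
opening: 0.157
```

```bash
python3 - <<'E'
from cell import telemetry
s=telemetry.state(); print(s["ee_pos"],s["q"][5],s["time_s"],s["force"],s["ft_torque"])
E
```

```text
[ 542.0363651  -156.3673818    98.61118792] -2.17286099197637 10.575 [-2.81777553  1.826809    3.12351957] [0.42254984 0.4896801  0.02169778]
```

Call:
{"api": "carry_out", "payload": {"deltas": [[[5, 0, 0, -0.5, 0, 0, 0], [5, 0, 0, -1, 0, 0, 0], [5, 0, 0, -1, 0, 0, 0]]]}}

```text
time_s: 10.95
ee_pos: [542.0, -156.3, 97.6]
eef_rot: [0.0, -0.13, 0.992, 0.0]
force: [-2.8, 2.8, 3.8]
opening: 0.159
```

```bash
python3 - <<'E'
from cell import telemetry
s=telemetry.state(); print(s["ee_pos"],s["q"][5],s["time_s"],s["force"],s["ft_torque"])
E
```

```text
[ 542.04526216 -156.33974188   97.60816789] -2.17201807765047 10.95 [-2.81756224  2.82248758  3.79482028] [ 0.46651125  0.48970561 -0.02647536]
```

The force is following the stud spring (3.8 N at roughly 3.5 mm in), so the bar seems to be entering the slot. I'll keep pushing in small steps.

Call:
{"api": "carry_out", "payload": {"deltas": [[[5, 0, 0, -0.5, 0, 0, 0], [5, 0, 0, -1, 0, 0, 0], [5, 0, 0, -1.5, 0, 0, 0], [5, 0, 0, -2, 0, 0, 0], [5, 0, 0, -2, 0, 0, 0]]]}}

```text
time_s: 11.58
ee_pos: [542.0, -156.4, 95.6]
eef_rot: [0.0, -0.13, 0.992, 0.0]
force: [-2.6, 3.9, 5.9]
opening: 0.15
```

```bash
python3 - <<'E'
import cv2
from cell import telemetry, read_camera
s=telemetry.state(); print(s["ee_pos"],s["q"][5],s["time_s"],s["force"],s["ft_torque"])
b=read_camera("scene")
cv2.imwrite("pics/s5.png",cv2.resize(b[150:240,200:320,::-1],None,fx=6,fy=6,interpolation=cv2.INTER_CUBIC))
E
```

```text
[ 542.0332216  -156.35883278   95.60630669] -2.171859602136526 11.575 [-2.60197926  3.86365081  5.85373662] [0.6796288  0.51335002 0.02596106]
```

View pics/s5.png

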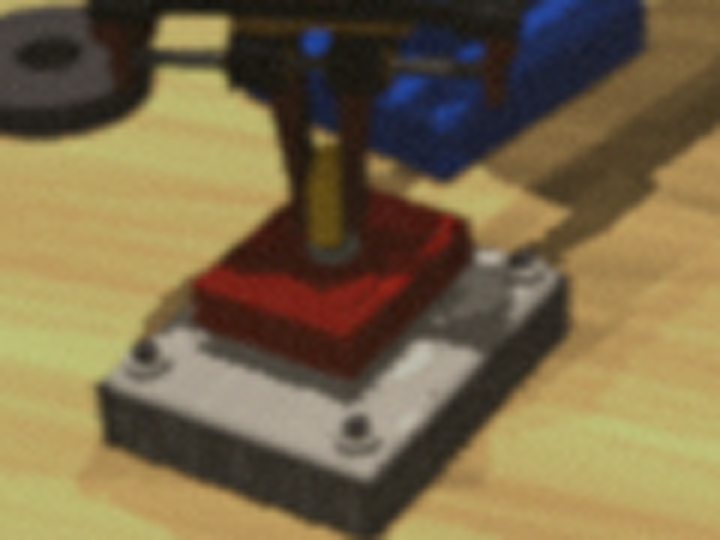

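The knob is visibly lower relative to the plate, so the bar is in the slot. I'll centre the yaw slightly, relieve the side load and keep pushing towards full depth at TCP z ≈ 87.

Call:
{"api": "carry_out", "payload": {"deltas": [[[5, -0.3, 0.5, -1, 0, 0, -2], [5, -0.3, 0.5, -2, 0, 0, -3], [5, -0.3, 0.5, -3, 0, 0, -3], [5, -0.3, 0.5, -4, 0, 0, -3], [5, -0.3, 0.5, -4, 0, 0, -3]]]}}

```text
time_s: 12.25
ee_pos: [542.0, -156.3, 92.0]
eef_rot: [0.0, -0.103, 0.995, -0.0]
force: [-1.9, 0.4, 5.7]
opening: 0.158
```

```bash
python3 - <<'E'
from cell import telemetry
s=telemetry.state(); print(s["ee_pos"],s["q"][5],s["time_s"],s["force"],s["ft_torque"])
E
```

```text
[ 542.01125819 -156.32255641   91.9682523 ] -2.1179240625273534 12.25 [-1.8867965   0.40227168  5.72717331] [ 0.37242362  0.3778113  -0.0893322 ]
```

Call:
{"api": "carry_out", "payload": {"deltas": [[[5, 0, 0, -1, 0, 0, 0], [5, 0, 0, -2, 0, 0, 0], [5, 0, 0, -3, 0, 0, 0], [5, 0, 0, -3, 0, 0, 0]]]}}

```text
time_s: 12.75
ee_pos: [542.0, -156.3, 89.1]
eef_rot: [0.001, -0.103, 0.995, -0.0]
force: [-2.4, 1.4, 6.9]
opening: 0.157
```

Call:
{"api": "carry_out", "payload": {"deltas": [[[5, 0, 0, -0.5, 0, 0, 0], [5, 0, 0, -1, 0, 0, 0], [5, 0, 0, -1, 0, 0, 0]]]}}

```text
time_s: 13.12
ee_pos: [542.0, -156.3, 88.3]
eef_rot: [0.001, -0.103, 0.995, -0.0]
force: [-2.3, 0.9, 7.0]
opening: 0.155
```

Call:
{"api": "carry_out", "payload": {"deltas": [[[5, 0, 0, -0.4, 0, 0, 0], [5, 0, 0, -0.8, 0, 0, 0], [5, 0, 0, -0.8, 0, 0, 0]]]}}

```text
time_s: 13.5
ee_pos: [542.0, -156.3, 87.5]
eef_rot: [0.001, -0.103, 0.995, -0.0]
force: [-2.3, 0.9, 6.7]
opening: 0.153
```

Call:
{"api": "carry_out", "payload": {"deltas": [[[5, 0, 0, -0.4, 0, 0, 0], [5, 0, 0, -0.8, 0, 0, 0], [5, 0, 0, -0.8, 0, 0, 0]]]}}

```text
time_s: 13.88
ee_pos: [542.0, -156.3, 86.8]
eef_rot: [0.001, -0.103, 0.995, -0.0]
force: [-2.0, 1.1, 7.9]
opening: 0.156
```

The stud is about 14.4 mm in with 7.9 N, which is essentially fully in. Now the clockwise turn.

Call:
{"api": "carry_out", "payload": {"deltas": [[[5, 0, 0, 0, 0, 0, -4], [5, 0, 0, 0, 0, 0, -8], [5, 0, 0, 0, 0, 0, -12], [5, 0, 0, 0, 0, 0, -16], [5, 0, 0, 0, 0, 0, -20], [5, 0, 0, 0, 0, 0, -20]]]}}

```text
time_s: 14.62
ee_pos: [542.0, -156.1, 86.8]
eef_rot: [0.001, 0.072, 0.997, -0.0]
force: [-2.8, 1.3, 7.2]
opening: 0.159
```

```bash
python3 - <<'E'
from cell import telemetry
s=telemetry.state(); print(s["ee_pos"],s["q"][5],s["eef_rot"],s["time_s"],s["force"],s["ft_torque"])
E
```

```text
[ 542.03490939 -156.1437065    86.76902747] -1.7680821163121394 [ 6.03030091e-04  7.16718190e-02  9.97428067e-01 -1.96012562e-04] 14.625 [-2.79514001  1.25654084  7.18984885] [ 0.49811056  0.52293395 -0.03619386]
```

It turns freely with almost no torque. I'll continue.

Call:
{"api": "carry_out", "payload": {"deltas": [[[5, 0, 0, 0, 0, 0, -6], [5, 0, 0, 0, 0, 0, -12], [5, 0, 0, 0, 0, 0, -18], [5, 0, 0, 0, 0, 0, -24], [5, 0, 0, 0, 0, 0, -30], [5, 0, 0, 0, 0, 0, -36], [5, 0, 0, 0, 0, 0, -42], [5, 0, 0, 0, 0, 0, -48], [5, 0, 0, 0, 0, 0, -50], [5, 0, 0, 0, 0, 0, -50]]]}}

```text
time_s: 15.88
ee_pos: [542.3, -155.9, 86.8]
eef_rot: [0.001, 0.486, 0.874, 0.0]
force: [-1.3, 3.2, 7.5]
opening: 0.157
```

```bash
python3 - <<'E'
from cell import telemetry
s=telemetry.state(); print(s["ee_pos"],s["q"][5],s["eef_rot"],s["time_s"],s["force"],s["ft_torque"],s["opening"])
E
```

```text
[ 542.26543533 -155.85963204   86.84303247] -0.8957809382574106 [7.55775752e-04 4.86218926e-01 8.73836614e-01 3.95103144e-04] 15.875 [-1.31758569  3.21884493  7.45614468] [ 0.55344271  0.43435279 -0.04674851] 0.15691550762359663
```

Call:
{"api": "carry_out", "payload": {"deltas": [[[5, 0, 0, 0, 0, 0, -5], [5, 0, 0, 0, 0, 0, -10], [5, 0, 0, 0, 0, 0, -15], [5, 0, 0, 0, 0, 0, -18], [5, 0, 0, 0, 0, 0, -18]]]}}

```text
time_s: 16.5
ee_pos: [542.4, -155.8, 86.9]
eef_rot: [0.001, 0.617, 0.787, 0.001]
force: [-0.8, 3.1, 6.5]
opening: 0.155
```

```bash
python3 - <<'E'
from cell import telemetry
s=telemetry.state(); print(s["ee_pos"],s["q"][5],s["eef_rot"],s["time_s"],s["force"],s["ft_torque"],s["opening"])
E
```

```text
[ 542.3872257  -155.79294252   86.89343066] -0.5814768456408914 [7.75896014e-04 6.16955516e-01 7.86997393e-01 6.26427322e-04] 16.5 [-0.80333102  3.13695933  6.52059724] [ 0.57558753  0.41530148 -0.07481471] 0.15543915591065813
```

Call:
{"api": "carry_out", "payload": {"deltas": [[[5, 0, 0, 0, 0, 0, -2], [5, 0, 0, 0, 0, 0, -4], [5, 0, 0, 0, 0, 0, -4]]]}}

```text
time_s: 16.88
ee_pos: [542.4, -155.8, 86.9]
eef_rot: [0.001, 0.644, 0.765, 0.001]
force: [-1.3, 3.7, 7.0]
opening: 0.157
```

```bash
python3 - <<'E'
from cell import telemetry
s=telemetry.state(); print(s["ee_pos"],s["q"][5],s["eef_rot"],s["force"],s["ft_torque"],s["opening"])
E
```

```text
[ 542.42143212 -155.7606016    86.8992742 ] -0.511820232219028 [7.80248949e-04 6.43964193e-01 7.65054932e-01 6.79112195e-04] [-1.27536361  3.70870268  7.0492221 ] [ 0.56946513  0.40766463 -0.01626746] 0.15737865579373736
```

Call:
{"api": "carry_out", "payload": {"deltas": [[[5, 0, 0, 0, 0, 0, -2], [5, 0, 0, 0, 0, 0, -4], [5, 0, 0, 0, 0, 0, -4]]]}}

```text
time_s: 17.25
ee_pos: [542.3, -155.9, 86.9]
eef_rot: [0.001, 0.67, 0.742, 0.001]
force: [-0.3, 3.3, 6.4]
opening: 0.156
```

```bash
python3 - <<'E'
from cell import telemetry
s=telemetry.state(); print(s["ee_pos"],s["q"][5],s["eef_rot"],s["force"],s["ft_torque"],s["opening"])
E
```

```text
[ 542.27867608 -155.86158097   86.85619448] -0.44212285547653024 [6.65374631e-04 6.70265186e-01 7.42121187e-01 5.30519790e-04] [-0.26112166  3.29380305  6.37122018] [0.50908223 0.39132891 0.04737499] 0.15627819620002845
```

Call:
{"api": "carry_out", "payload": {"deltas": [[[5, 0, 0, 0, 0, 0, -2], [5, 0, 0, 0, 0, 0, -3], [5, 0, 0, 0, 0, 0, -3]]]}}

```text
time_s: 17.62
ee_pos: [542.0, -155.9, 86.9]
eef_rot: [0.0, 0.689, 0.724, 0.0]
force: [-2.9, 2.2, 7.3]
opening: 0.157
```

```bash
python3 - <<'E'
from cell import telemetry
s=telemetry.state(); print(s["ee_pos"],s["q"][5],s["eef_rot"],s["force"],s["ft_torque"],s["opening"])
E
```

```text
[ 541.99786446 -155.92705613   86.85120891] -0.39021246137931614 [4.53143949e-04 6.89333566e-01 7.24443884e-01 2.97457727e-04] [-2.85314415  2.24966707  7.25910665] [0.46902336 0.62814907 0.19918136] 0.15658763096967043
```

Torque rose to 0.2 N m, which is the firm stop. I'll ease back slightly and let the stud rise into its detent, expected about 5 mm up.

Call:
{"api": "carry_out", "payload": {"deltas": [[[5, 0, 0, 0, 0, 0, 1.5], [5, 0, 0, 1, 0, 0, 1.5], [5, 0, 0, 2, 0, 0, 1.5], [5, 0, 0, 3, 0, 0, 1.5], [5, 0, 0, 4, 0, 0, 1.5], [5, 0, 0, 4.5, 0, 0, 1.5], [5, 0, 0, 4.5, 0, 0, 1.5]]]}}

```text
time_s: 18.5
ee_pos: [541.9, -156.0, 90.7]
eef_rot: [0.0, 0.68, 0.734, 0.0]
force: [0.7, 2.5, 3.8]
opening: 0.158
```

```bash
python3 - <<'E'
from cell import telemetry
s=telemetry.state(); print(s["ee_pos"],s["q"][5],s["eef_rot"],s["force"],s["ft_torque"],s["opening"])
E
```

```text
[ 541.93982427 -155.96881284   90.72875339] -0.4171130595136663 [2.51377890e-04 6.79561761e-01 7.33618233e-01 1.93838441e-04] [0.66495008 2.45699478 3.77635976] [ 0.39882841 -0.10181392  0.07126107] 0.15794813263506327
```

Call:
{"api": "carry_out", "payload": {"deltas": [[[5, 0, 0, 0.5, 0, 0, 0], [5, 0, 0, 1, 0, 0, 0], [5, 0, 0, 1, 0, 0, 0]]]}}

```text
time_s: 18.88
ee_pos: [541.9, -156.0, 91.7]
eef_rot: [0.0, 0.68, 0.734, 0.0]
force: [2.2, 2.2, 2.9]
opening: 0.16
```

Call:
{"api": "carry_out", "payload": {"deltas": [[[5, 0, 0, 0.5, 0, 0, 0], [5, 0, 0, 0.8, 0, 0, 0], [5, 0, 0, 0.8, 0, 0, 0]]]}}

```text
time_s: 19.25
ee_pos: [541.8, -156.0, 91.8]
eef_rot: [-0.0, 0.68, 0.734, 0.0]
force: [4.4, 0.9, -1.8]
opening: 0.156
```

It stops rising at z ≈ 91.8 while the force goes to a slight pull, so the detent is holding. I'll release and retreat.

Call:
{"api": "carry_out", "payload": {"deltas": [[[5, -0.3, 0, -0.5, 0, 0, 0], [25, -0.3, 0, -0.5, 0, 0, 0], [50, -0.3, 0, -0.5, 0, 0, 0], [50, -0.3, 0, -0.5, 0, 0, 0], [50, -0.3, 0, 15, 0, 0, 0], [50, -0.3, 0, 50, 0, 0, 0], [50, -0.3, 0, 90, 0, 0, 0], [50, -0.3, 0, 120, 0, 0, 0], [50, -0.3, 0, 120, 0, 0, 0]]]}}

```text
time_s: 20.38
ee_pos: [542.5, -156.4, 216.6]
eef_rot: [0.003, 0.68, 0.734, 0.001]
force: [0.2, -0.7, 0.5]
opening: 0.569
```

```bash
python3 - <<'E'
import cv2
from cell import telemetry, read_camera
s=telemetry.state(); print(s["ee_pos"],s["time_s"],s["force"],s["opening"])
b=read_camera("scene"); cv2.imwrite("pics/s6f.png",b[...,::-1])
cv2.imwrite("pics/s6.png",cv2.resize(b[150:240,200:320,::-1],None,fx=6,fy=6,interpolation=cv2.INTER_CUBIC))
E
```

```text
[ 542.53736644 -156.43286377  216.55571185] 20.375 [ 0.23589824 -0.73549091  0.50815906] 0.5692021117028095
```

View pics/s6.png

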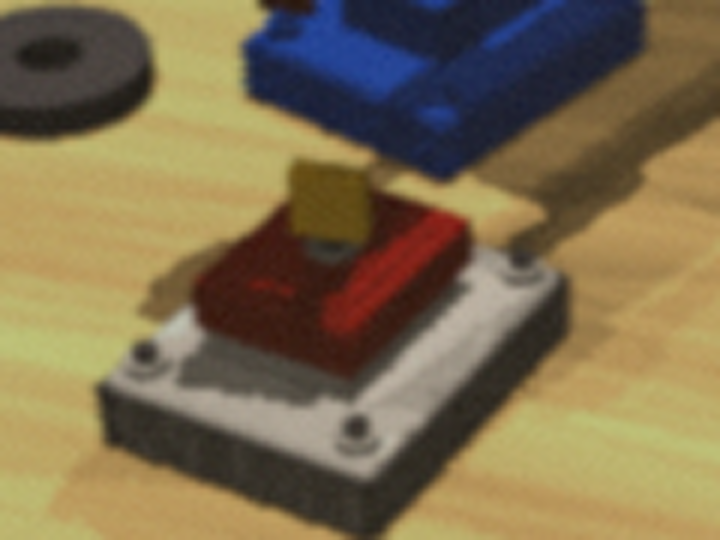

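View pics/s6f.png

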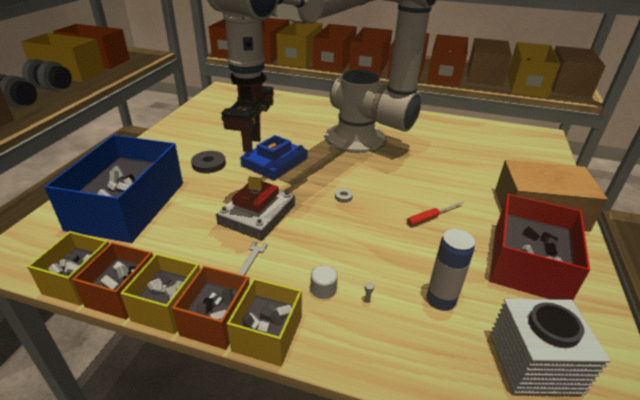

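```bash
python3 - <<'E'
from h import *
for name,z in (("d9.5",121.5),("d12",119),("d0",131)):
    P=box(545.5,-151.5,-1.5,36,14,z); print(name,((proj("scene",P)-[200,150]+.5)*6-.5).round().tolist())
print(((proj("scene",box(545.5,-151.5,-.17,102,82,80))-[200,150]+.5)*6-.5).round().tolist())
E
```

```text
d9.5 [[289.0, 178.0], [300.0, 161.0], [379.0, 173.0], [368.0, 190.0]]
d12 [[289.0, 183.0], [301.0, 166.0], [379.0, 178.0], [369.0, 195.0]]
d0 [[287.0, 160.0], [299.0, 143.0], [378.0, 155.0], [367.0, 172.0]]
[[355.0, 342.0], [195.0, 287.0], [326.0, 174.0], [478.0, 222.0]]
```

The picture shows the cover level and square on the boss, with corners at (195,287), (352,340) and (470,215) against predicted (195,287), (355,342) and (478,222). The knob has turned across, and its top edge at rows 160–172 matches 9.5 mm in. The bystanders have not moved, so I'll hand in.

```bash
python3 -c "
from cell import bot
print(bot.close_job())"
```

```text
the job is handed in; nothing more can be done
None
```

The cover is locked on the engine case and the job was handed in at about 20 s of the 72 s allowed. No verdict was reported.

**What I did:**
- I lifted the cover by its knob, squared it to the case and lowered it over the boss.
- I had already seen the slot in the opening pictures. I turned the stud to about 0.2 rad world yaw, where the bar went in.
- I pushed the stud about 14.4 mm in and turned it clockwise to the firm stop, where torque rose to about 0.2 N m.
- I let it spring back into the detent, released it and retreated.

**Force:** the wrist reading at the end of each move never passed about 8 N vertically. I did not record it within moves.

**Last checks:**
- **Stud depth:** while still gripped, the stud stopped rising at about 9.4 mm in, and a slight upward pull did not free it. The knob height in the last picture fits 9.5 mm.
- **Cover on boss:** its corners were within 1–2 px of the seated, square prediction.
- **Bystanders:** none had visibly moved in the last picture. I judged this by eye and did not measure it.

**Disagreements:** the two cameras differed by a common 3–5 mm. The scene camera was the biased one, judged against the arm's own position reading. A three-corner check on the lifted cover was unreliable, so I repeated the measurement over the case.

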